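# Unlatch the condenser arm and hold it up for a slide change

## Robot

A 6-joint arm with a two-finger parallel gripper is mounted at the origin on the work surface. World frame = base frame: x ahead of the robot, y to its left, z up, the work surface at z = 0. Lengths are in m, angles in degrees, forces in N, time in s.
With the tool pointing down it reaches from about 0.4 to 0.825 m from the base axis. Payload 7 kg.
Tool frame: the origin (TCP) lies at the very end of the fingers, on their centre line; the grasp point (between the pads) lies 19 mm behind it; z points along the fingers, y is the line along which they close (so a half turn about z gives the same grasp; the last joint's range is limited). The gripper opens to 88 mm and grips with 3 to 60 N. Pads are 19 mm wide; open, the fingers measure 130 mm over their backs; the gripper's body (78 mm by 193 mm) begins 47 mm behind the grasp point.
Start: joints at [81.194, 20.546, 0.682, 0, -70.136, -16.507], TCP at [0.289, 0.61, 0.202] pointing down, gripper open.
Joint ranges: [-176.03, 176.03], [-82.01, 121.73], [-58.28, 71.71], [-173.87, 95.51], [-174.79, -0.11], [-173.66, 173.66]. Speed limits (degrees/s): [136.94, 136.94, 172.46, 180, 180, 180].

## Interface

Orientations are given as [roll, pitch, yaw] about the fixed x, y, z axes, in that order (R = Rz(yaw) Ry(pitch) Rx(roll)).
In Python, from plant import r gives the robot as it stands. The module is installed in compiled form; this text tells all that it offers.
- The arm moves only by the tool jog_arm, never from a script. Its arguments are lists of equal length, an entry for each row: "travel": the shift along the tool's x, y, z each as a share of 50 cm, from -1 to 1, a list of three; "dr": the turn, a rotation vector about the tool's x, y, z each as a share of 360 degrees, from -1 to 1, a list of three; "claw": the opening, from 0 (shut) to 1 (fully open). A call has exactly 10 rows; each row is the pose to reach, as a shift and turn from the pose commanded when the call began, along the tool's axes at that moment, turning the shorter way round; what a row does not reach only later rows make up. A row lasts 1/8 s, in which the tool goes at most 62.5 mm and 10.7 degrees, less where a joint would pass 70% of its speed; a pose out of reach is approached as far as the arm can. A call with a number of a shift or a turn outside -1 to 1 is refused whole. A call with a gripper value outside its range is refused whole. The fingers move at their own pace and stop on an object; "newtons" is the grip in N (left out, the last holds). Time passes only in rows, so rows that repeat a pose let the fingers close, or fill a call up. It gives the time, the measured TCP pose, the force, the opening and the grip force at its end, in the units of the state.
- r.get_state(): the state, without advancing time (a new reading comes with each control period).
- r.capture(name): name is "side" or "top"; returns a dict with "pixels" (480x640x3 uint8, red, green, blue), "range_z" (480x640 float32, m along the optical axis (not along the pixel's ray), 0 where there is no reading), "fx", "fy", "cx", "cy" (pixels), "position" and "attitude" of the camera in the world. Camera axes: x right, y up, looking along -z (the intrinsics and any distortion apply to the point x, -y, -z); pixel columns grow to the right and rows downward; lengths in m; the calibration is good to about 2 mm. A picture is of the moment at which its call begins.
- r.close_job(): hands the job in; it is judged then, once.
Trained networks look in the newest picture that a camera, given by its name, has taken for a name from the list of things; names that differ only in an ending like _2 or _b are one class to them, and where a whole thing is asked for, a point or a joint stands for the part that bears it (a point fixed in the world has none). Each returns a list of dicts, best first, with "conf" (0 to 1); they miss things now and then, are a little off and sometimes report something else, mostly with a low value. They report only what shows in the picture. A call takes as long as a camera call.
- r.boxes_of(name, camera): "extent" ([left, top, right, bottom] in pixels, round what is visible of it).
- r.regions_of(name, camera): "pixels" (480x640 bool, what is visible of it) and "extent" ([left, top, right, bottom] in pixels, round what is visible of it).
- r.tip_of(name, camera): "at" ([column, row] in pixels: a listed point, or the origin of a listed thing).
The state is a dict: "time_s": time; "joints": joint angles; "qd": joint speeds; "joint_torque": joint torques, N m; "tcp_pos": TCP position; "eef_rot": TCP orientation; "contact_force": force on the tool from outside, world axes, zero at the start; "moment": the same for the moment, N m; "gripper_width": finger opening in m; "gripper_force": force on a finger pad.
Only numpy, scipy, OpenCV 4.12 (cv2) and the standard library are available. Lean on these libraries where they do the work, as an engineer would, in place of code of your own. Each camera call takes 0.05 s, during which the arm holds its last target. There are 200 camera calls.

## Task

Open the small microscope for a slide change: take the spool-shaped latch handle beside the nose of its tilting condenser arm, pull it sideways, straight out from the nose against its spring until the bolt is clear of the ball, and with the latch still pulled lift the arm off its ball. Raise the nose about 10 cm above where it rested and finish there, still gripping the handle or arm and holding it up still, as the arm falls shut if let go. Leave everything else on the bench as it is.

Things in the scene. Friction and masses are not known exactly. Their poses are not given: they have to be found in the camera images.
- stand: Microscope stand, fixed on the bench: grey slab 360 x 220 x 30 mm (x, y, z). Origin: centre of its underside, on the bench. Its +x points from the arm's nose to the hinge, its +y to the side away from the latch handle. The arm's hinge pin lies along its y between two white cheeks, at x +150, y 0 mm, 125 mm above the bench. Only its place on the bench and its yaw vary.
- ball (a point): Centre of the steel ball, 36 mm in diameter, under the nose, on a neck 12 mm thick; at the stand's x -100, y 0 mm, 110 mm above the bench. Its flat underside, 31 mm across, is 101 mm above the bench: the latch bolt catches below it.
- nose (a point): Centre of the top face of the arm's nose, a white cap 52 x 52 mm that sits over the ball, 250 mm from the hinge along the arm and 150 mm above the bench when the arm is down. Turns with the arm.
- condenser: The tilting arm: white bar 36 mm wide with a black lamp drum (60 mm diameter, halfway along, top 64 mm above the hinge pin). Origin in the nose, 250 mm from the hinge pin and level with it at the start, 125 mm above the bench; axes then as the stand's. Raised by 0.4 rad the nose is 95 mm higher; stop at 0.9 rad. Weighs 0.45 to 0.8 kg and falls back by itself: 3 to 5 N lift it at the nose.
- latch (a joint): Travel of the latch, m: 0 is home, bolt 8 mm under the ball's edge; grows to a stop at 0.018 as the handle is pulled along the stand's -y, away from the nose. Clear of the ball from 0.009. The spring resists with 4 N at home, 8.5 N at the stop, and shuts the latch when let go. The latch rides on the arm, so the arm can be lifted by its handle.
- latch_grip (a point): Middle of the latch handle, an aluminium spool level along the stand's y: bar 16 mm in diameter, 34 mm long, between flanges 28 mm in diameter, 4 mm thick. At the start at the stand's x -100, y -71 mm, 95.5 mm above the bench (250 mm from the hinge pin, 29.5 mm below it). 60 mm free below and on both sides along x. The bar may turn between the fingers as the arm tilts.
- objective: Bystander: brass microscope objective, 30 mm diameter, 44 mm high, standing on the stand's slab beside the nose, on the side away from the latch. Origin: centre of its underside.
- dish: Bystander: clear round dish, 88 mm diameter, 16 mm high, on the bench beside the stand on the latch side. Origin: centre of its underside.
- slide_box: Bystander: grey and black slide box, 102 x 87 x 35 mm, on the bench beside the stand, on the side away from the latch. Origin: centre of its underside.
- oil_bottle: Bystander: small amber bottle, 32 mm diameter, 60 mm high, on the bench beside the nose end of the stand, on the latch side. Origin: centre of its underside.
- wash_bottle: Bystander: white bottle, 68 mm diameter, 170 mm high, on the bench at the right. Origin: centre of its underside.
- driver: Bystander: black-handled screwdriver lying on the bench at the right front. Origin: its underside, mid-length.
- tube_rack: Bystander: white tube rack block, 100 x 160 x 35 mm, on the bench at the left. Origin: centre of its underside.

How it is judged:
By the outcome, as a careful person would: the job done as asked, in the order asked, and still so for the second after the job is handed in, while the arm keeps its last pose, push and grip.
It also fails if it takes over 35 s, if anything falls off the work surface, if the arm or the gripper's body presses on something with over 40 N, if the wrist force passes 120 N, or if a joint passes its speed limit or range.

## Working session

There is one attempt and no reset: what is moved stays moved. The work goes in short steps, Python scripts to look and compute and a tool call to move; the robot and the scene stay as the last step left them, time stands still between calls to the robot, and variables do not carry over. Pictures are saved under pics/ and viewed, at most 10 in all, crops included, and the job is handed in when it is done.

Besides the shell and the picture viewer there is one more tool, called after "Request:" as name(argument=value, ...) on one line, values as JSON. jog_arm: Moves the arm, as the interface text tells. Its arguments: {"type":"object","properties":{"travel":{"type":"array"},"dr":{"type":"array"},"claw":{"type":"array"},"newtons":{"type":"number"}},"required":["travel","dr","claw"]}

```bash
mkdir -p pics; cat > h.py <<'E'
import numpy as np, cv2
from scipy.spatial.transform import Rotation as R
from plant import r
def w(c,u,v,z=None):
    z=c["range_z"][int(round(v)),int(round(u))] if z is None else z
    p=np.array([(u-c["cx"])/c["fx"]*z,-(v-c["cy"])/c["fy"]*z,-z])
    A=np.array(c["attitude"]); 
    M=A if A.shape==(3,3) else R.from_euler('xyz',A,degrees=True).as_matrix()
    return M@p+np.array(c["position"])
E
python3 - <<'E'
from h import *
print(r.get_state())
for n in("top","side"):
    c=r.capture(n); cv2.imwrite(f"pics/{n}0.png",c["pixels"][...,::-1])
    print(n,{k:c[k] for k in c if k not in("pixels","range_z")})
    for t in("ball","nose","latch_grip","stand","condenser","objective","dish","oil_bottle","slide_box"):
        d=r.tip_of(t,n)
        for x in d[:2]:
            u,v=x["at"]
            print(t,round(x["conf"],2),np.round(x["at"],1), np.round(w(c,u,v),3) if 0<=u<639 and 0<=v<479 else"")
E
```

```text
{'time_s': 0.0, 'joints': array([ 8.11930018e+01,  2.05917955e+01,  6.35149897e-01, -2.04951257e-02,
       -7.01363362e+01, -1.65063428e+01]), 'qd': array([ 0.00212151, -0.08688812, -0.02703326, -0.11120166,  0.02543776,
        0.00334492]), 'joint_torque': array([ 1.12585494e-03, -5.82714951e+01,  2.93047857e+01,  6.99664369e+00,
        6.93904716e-03, -1.66024356e-04]), 'tcp_pos': array([0.2884142 , 0.60970164, 0.20062793]), 'eef_rot': array([ 1.79905376e+02, -7.94795181e-03, -2.53203139e+01]), 'contact_force': array([ 0.00051141, -0.21110468,  0.47413112]), 'moment': array([-0.04329118, -0.01660748,  0.06673732]), 'gripper_force': 0.0, 'gripper_width': 0.08772919139485154}
top {'fx': 485.47422106025437, 'fy': 485.47422106025437, 'cx': 316.8301991958171, 'cy': 244.51194762661814, 'position': array([0.44481752, 0.00310849, 1.4464333 ]), 'attitude': array([  2.93543835,  -0.63094671, -90.89555525])}
ball 0.78 [288.9 207.2] [0.613 0.061 0.149]
nose 0.91 [288.8 205.6] [0.616 0.061 0.152]
latch_grip 0.46 [312.2 212.3] [ 0.603 -0.001  0.106]
stand 0.91 [298.7 178.6] [0.689 0.034 0.15 
[... 473 characters left out ...]
 array([-0.02884249, -0.53512552,  0.78176371]), 'attitude': array([ 47.90704187,  -0.14601443, -45.24728372])}
ball 0.67 [333.4 201.3] [0.594 0.039 0.14 ]
nose 0.89 [338.8 188.9] [0.627 0.053 0.152]
latch_grip 0.56 [350.6 223.8] [ 0.595 -0.018  0.104]
latch_grip 0.37 [333.8 202.6] [0.597 0.04  0.134]
stand 0.87 [363.6 225.1] [ 0.667 -0.001  0.046]
condenser 0.6 [337.1 199.8] [-0.029 -0.535  0.782]
objective 0.74 [353.6 288.2] [ 0.515 -0.104  0.009]
objective 0.54 [315.4 216.5] [0.617 0.123 0.032]
dish 0.94 [390.7 270.5] [ 0.626 -0.126  0.003]
oil_bottle 0.7 [352.  287.2] [ 0.51  -0.104  0.016]
oil_bottle 0.36 [332.8 201.5] [0.594 0.04  0.139]
slide_box 0.83 [345.1 181.2] [0.791 0.176 0.034]
```

View pics/top0.png

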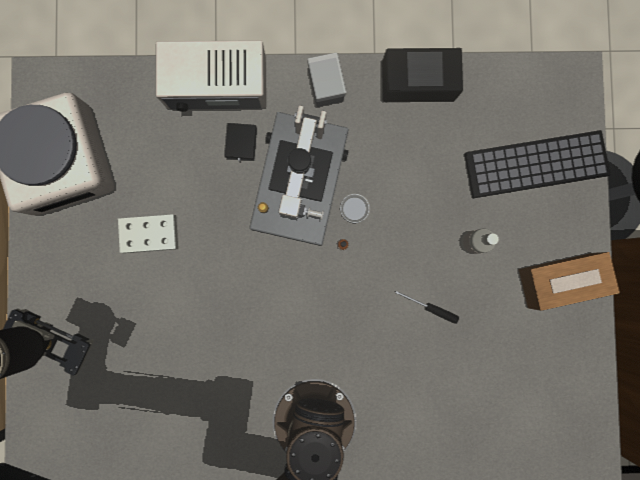

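View pics/side0.png

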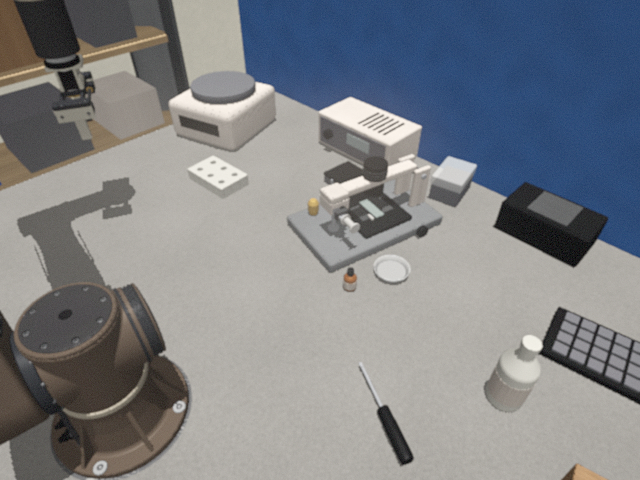

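```bash
python3 - <<'E'
from h import *
# plane slab fit: region of stand from top; points at slab height 0.03
P={}
for n in("top","side"):
    c=r.capture(n)
    def cloud(m):
        v,u=np.nonzero(m&(c["range_z"]>0)); z=c["range_z"][v,u].astype(float)
        p=np.c_[(u-c["cx"])/c["fx"]*z,-(v-c["cy"])/c["fy"]*z,-z]
        return p@R.from_euler('xyz',c["attitude"],degrees=True).as_matrix().T+c["position"]
    for t in("stand","nose","latch_grip","condenser"):
        d=r.regions_of(t,n)
        for x in d[:1]:
            q=cloud(x["pixels"])
            print(n,t,round(x["conf"],2),np.round(x["extent"]),len(q),np.round(np.median(q,0),3),np.round(np.percentile(q,[5,95],axis=0),3).tolist())
    a=cloud(np.ones((480,640),bool)); 
    s=a[(abs(a[:,2]-.03)<.006)&(a[:,0]>.5)&(a[:,0]<.98)&(abs(a[:,1])<.3)]
    rc=cv2.minAreaRect((s[:,:2]*1000).astype(np.float32)); print(n,"slab",len(s),rc)
    s=a[(abs(a[:,2]-.15)<.012)&(a[:,0]>.5)&(a[:,0]<.98)&(abs(a[:,1])<.2)]
    rc=cv2.minAreaRect((s[:,:2]*1000).astype(np.float32)); print(n,"bar",len(s),rc, np.median(s[:,2]))
    s=a[(a[:,2]>.085)&(a[:,2]<.125)&(a[:,0]>.5)&(a[:,0]<.7)&(a[:,1]<.05)&(a[:,1]>-.06)]
    print(n,"spool",len(s),s.mean(0),s.min(0),s.max(0), cv2.minAreaRect((s[:,:2]*1000).astype(np.float32)))
E
```

```text
top stand 0.69 [249. 108. 345. 245.] 9168 [0.712 0.032 0.034] [[0.556, -0.072, 0.026], [0.864, 0.139, 0.165]]
top latch_grip 0.44 [303. 208. 320. 217.] 111 [ 0.602 -0.001  0.102] [[0.593, -0.025, 0.033], [0.613, 0.019, 0.108]]
top condenser 0.96 [283. 113. 321. 222.] 1821 [0.708 0.033 0.15 ] [[0.597, -0.007, 0.105], [0.849, 0.074, 0.191]]
top slab 5532 ((740.0709838867188, 2.068572998046875), (596.5310668945312, 473.84942626953125), 89.70513153076172)
top bar 1318 ((738.4816284179688, 32.10036087036133), (77.27200317382812, 299.72869873046875), 75.67920684814453) 0.1488776094808485
top spool 182 [0.60420838 0.00804021 0.10473246] [ 0.58464728 -0.02871256  0.0904788 ] [0.635724   0.04883738 0.12414695] ((598.6630859375, 6.630344390869141), (70.16670989990234, 50.76058578491211), 67.02516174316406)
side stand 0.58 [286. 157. 442. 272.] 10151 [0.697 0.012 0.043] [[0.545, -0.08, 0.018], [0.859, 0.115, 0.16]]
side nose 0.62 [320. 156. 414. 233.] 2528 [0.701 0.027 0.149] [[0.59, -0.01, 0.098], [0.823, 0.073, 0.19]]
side latch_grip 0.8 [337. 214. 357. 235.] 216 [ 0.598 -0.005  0.101] [[0.586, -0.031, 0.033], [0.648, 0.028, 0.11]]
side condenser 0.75 [316. 155. 419. 231.] 2546 [0.701 0.028 0.148] [[0.59, -0.009, 0.096], [0.822, 0.075, 0.19]]
side slab 4598 ((759.2190551757812, 28.015594482421875), (588.0039672851562, 474.5624694824219), 80.90663146972656)
side bar 1316 ((735.2454223632812, 27.14608383178711), (78.77474975585938, 300.62060546875), 77.28628540039062) 0.14976295159971914
side spool 389 [0.60227858 0.01164946 0.10514169] [ 0.58141653 -0.03287998  0.08541721] [0.63618548 0.04980333 0.12466789] ((609.068115234375, 8.226558685302734), (82.23861694335938, 52.34969711303711), 87.47844696044922)
```

The top view shows the nose cap at about (289,206), the spool handle at (312,212) and the hinge cheeks at (310,115). The side view has the spool at (350,224) with the dish and the oil bottle near it. Next I'll fit the stand pose precisely.

```bash
cat >> h.py <<'E'
def cloud(c,m):
    v,u=np.nonzero(m&(c["range_z"]>0)); z=c["range_z"][v,u].astype(float)
    p=np.c_[(u-c["cx"])/c["fx"]*z,-(v-c["cy"])/c["fy"]*z,-z]
    return p@R.from_euler('xyz',c["attitude"],degrees=True).as_matrix().T+c["position"]
def stepto(pos,Rt):
    "travel and dr from present pose"
    s=r.get_state(); R0=R.from_euler('xyz',s["eef_rot"],degrees=True)
    print("tcp",np.round(s["tcp_pos"],4),np.round(s["eef_rot"],2),"t",s["time_s"])
    print("travel",np.round(R0.inv().apply(np.array(pos)-s["tcp_pos"])/.5,4),"dr",np.round((R0.inv()*Rt).as_rotvec(degrees=True)/360,4))
E
python3 - <<'E'
from h import *
for n in("top","side"):
    c=r.capture(n)
    m=r.regions_of("stand",n)[0]["pixels"]
    q=cloud(c,m); s=q[abs(q[:,2]-.03)<(.006)]
    (cx,cy),(a,b),ang=cv2.minAreaRect((s[:,:2]*1000).astype(np.float32)); print(n,len(s),(cx,cy),(a,b),ang)
    m=r.regions_of("condenser",n)[0]["pixels"]
    q=cloud(c,m); s=q[abs(q[:,2]-.15)<.006]
    g=s[s[:,0]<.67]; print("nose top",cv2.minAreaRect((g[:,:2]*1000).astype(np.float32)),np.median(g[:,2]))
    # bar: direction by PCA of all but cap
    b=s; print(n,"line",cv2.fitLine(b[:,:2].astype(np.float32),cv2.DIST_HUBER,0,.01,.01).ravel(), np.degrees(np.arctan2(*cv2.fitLine(b[:,:2].astype(np.float32),cv2.DIST_HUBER,0,.01,.01).ravel()[[1,0]])))
    h=q[q[:,2]>.18]; print("drum",cv2.minEnclosingCircle((h[:,:2]*1000).astype(np.float32)))
    for x in r.regions_of("latch_grip",n)[:1]:
        q=cloud(c,x["pixels"]); q=q[q[:,2]>.08]
        print("spool",len(q),q.mean(0),cv2.minAreaRect((q[:,:2]*1000).astype(np.float32)),q[:,2].max())
E
```

```text
top 4676 (714.9608154296875, 37.03044891357422) (247.014892578125, 359.6623229980469) 76.2600326538086
nose top ((632.681884765625, 56.691078186035156), (51.78744125366211, 82.3119888305664), 75.97115325927734) 0.14961507200484414
top line [ 0.97054446 -0.24092197  0.7070223   0.03823152] -13.940963
drum ((734.2911987304688, 32.7150993347168), 30.624378204345703)<stdin>:15: RuntimeWarning: Mean of empty slice.
  ret = um.true_divide(
Traceback (most recent call last):
ValueError: zero-size array to reduction operation maximum which has no identity
```

```bash
python3 - <<'E'
from h import *
yaw=-13.9; U=R.from_euler('z',yaw,degrees=True).as_matrix()
for n in("top","side"):
    c=r.capture(n)
    a=cloud(c,np.ones((480,640),bool)); l=(a-[.617,.061,0])@U   # stand frame, origin at guessed ball
    f=lambda m:(len(l[m]),np.round(np.percentile(l[m],[1,50,99],axis=0)*1000,1).tolist())
    box=lambda x0,x1,y0,y1,z0,z1:(l[:,0]>x0)&(l[:,0]<x1)&(l[:,1]>y0)&(l[:,1]<y1)&(l[:,2]>z0)&(l[:,2]<z1)
    print(n,"cap",f(box(-.05,.02,-.04,.04,.143,.16)))
    print("bar",f(box(.05,.09,-.04,.04,.135,.16)))
    print("drum",f(box(.05,.2,-.06,.06,.18,.2)))
    print("spool",f(box(-.04,.04,-.11,-.045,.088,.125)))
    print("flange",f(box(-.04,.04,-.11,-.045,.1055,.125)))
    print("slab",f(box(-.12,.3,-.12,.12,.026,.034)))
E
```

```text
top cap (315, [[-24.3, -25.6, 144.0], [-2.5, -1.0, 150.0], [19.2, 25.1, 155.5]])
bar (203, [[50.1, -18.1, 139.8], [69.5, -0.5, 149.1], [89.7, 17.5, 153.9]])
drum (414, [[92.7, -28.3, 181.3], [120.4, -0.2, 189.2], [148.6, 27.3, 194.8]])
spool (105, [[-10.9, -91.8, 93.9], [0.6, -69.7, 102.4], [14.1, -45.8, 115.0]])
flange (20, [[-5.8, -91.9, 105.9], [1.6, -67.2, 108.6], [10.1, -50.4, 115.8]])
slab (3953, [[-76.1, -108.5, 26.1], [46.8, -14.9, 30.0], [275.4, 108.8, 33.8]])
side cap (307, [[-26.4, -28.6, 143.2], [-5.7, -7.2, 151.1], [18.8, 21.8, 153.9]])
bar (203, [[50.3, -20.8, 135.6], [69.5, -11.3, 149.6], [89.9, 16.0, 156.2]])
drum (330, [[90.3, -31.2, 180.8], [115.4, -7.3, 190.2], [146.2, 24.3, 193.2]])
spool (176, [[-13.4, -95.0, 89.2], [-3.7, -76.0, 103.0], [11.7, -50.6, 111.5]])
flange (45, [[-12.3, -95.4, 105.6], [-1.3, -75.3, 108.4], [8.0, -50.6, 111.8]])
slab (3705, [[-78.9, -111.8, 26.7], [8.9, -52.3, 31.4], [271.6, 99.4, 33.9]])
```

```bash
cat >> h.py <<'E'
U=R.from_euler('z',-13.9,degrees=True)
t=np.radians(15); ZL=np.array([0,np.sin(t),-np.cos(t)])
RT=U*R.from_matrix(np.c_[[0,-np.cos(t),-np.sin(t)],[-1,0,0],ZL])
BALL=np.array([.6157,.0598,0])
def tcp(x,y,z): "tcp for grasp point at ball-relative stand coords (m), z above bench"
    return BALL+U.apply(np.array([x,y,z])+.019*ZL)
E
python3 - <<'E'
from h import *
p=tcp(0,-.1,.25); print(p, RT.as_euler('xyz',degrees=True)); stepto(p,RT)
E
```

```text
Traceback (most recent call last):
  File "h.py", line 24
    return BALL+U.apply(np.array([x,y,z])+.019*ZL)
IndentationError: unexpected indent
```

```bash
sed -i 's/^def tcp.*/def tcp(x,y,z): # tcp for grasp point at ball-relative stand coords (m), z above bench/' h.py
python3 - <<'E'
from h import *
p=tcp(0,-.1,.25); print(p, RT.as_euler('xyz',degrees=True)); stepto(p,RT)
E
```

```text
[ 0.59285853 -0.03249809  0.23164741] [ 180.    15.  -103.9]
tcp [0.2886 0.6101 0.2016] [180.    -0.   -25.31] t 1.8
travel [ 1.0996  0.9017 -0.0601] dr [ 0.0286 -0.0349  0.217 ]
```

Request:
jog_arm(travel=[[0.9, 0.74, -0.06], [0.9, 0.74, -0.06], [0.9, 0.74, -0.06], [0.9, 0.74, -0.06], [0.9, 0.74, -0.06], [0.9, 0.74, -0.06], [0.9, 0.74, -0.06], [0.9, 0.74, -0.06], [0.9, 0.74, -0.06], [0.9, 0.74, -0.06]], dr=[[0.0286, -0.0349, 0.217], [0.0286, -0.0349, 0.217], [0.0286, -0.0349, 0.217], [0.0286, -0.0349, 0.217], [0.0286, -0.0349, 0.217], [0.0286, -0.0349, 0.217], [0.0286, -0.0349, 0.217], [0.0286, -0.0349, 0.217], [0.0286, -0.0349, 0.217], [0.0286, -0.0349, 0.217]], claw=[0.6, 0.6, 0.6, 0.6, 0.6, 0.6, 0.6, 0.6, 0.6, 0.6], newtons=40)

```text
time_s: 3.05
tcp_pos: [0.5385, 0.0801, 0.2319]
eef_rot: [-179.9, 15.0, -104.1]
contact_force: [-0.7, 1.1, -0.6]
gripper_width: 0.0524
gripper_force: 0.0
```

```bash
python3 - <<'E'
from h import *
stepto(tcp(0,-.077,.19),RT); print(r.get_state()["gripper_width"],r.get_state()["joints"])
E
```

```text
tcp [0.5385 0.0801 0.2319] [-179.95   15.   -104.09] t 3.05
travel [ 0.1722 -0.1601  0.0788] dr [-0.0003  0.     -0.0005]
0.052373636131999475 [ 18.94427659   4.5128733  -12.24043014 -13.76092125 -65.52455628
 -28.16906931]
```

Request:
jog_arm(travel=[[0.172, -0.16, 0.0], [0.172, -0.16, 0.0], [0.172, -0.16, 0.04], [0.172, -0.16, 0.079], [0.172, -0.16, 0.079], [0.172, -0.16, 0.079], [0.172, -0.16, 0.079], [0.172, -0.16, 0.079], [0.172, -0.16, 0.079], [0.172, -0.16, 0.079]], dr=[[0, 0, 0], [0, 0, 0], [0, 0, 0], [0, 0, 0], [0, 0, 0], [0, 0, 0], [0, 0, 0], [0, 0, 0], [0, 0, 0], [0, 0, 0]], claw=[0.6, 0.6, 0.6, 0.6, 0.6, 0.6, 0.6, 0.6, 0.6, 0.6])

```text
time_s: 4.3
tcp_pos: [0.5974, -0.0067, 0.1713]
eef_rot: [-180.0, 15.0, -103.9]
contact_force: [-0.2, -0.5, -0.9]
gripper_width: 0.0528
gripper_force: 0.0
```

```bash
python3 - <<'E'
from h import *
c=r.capture("side"); cv2.imwrite("pics/side1.png",cv2.resize(c["pixels"][90:300,220:500,::-1],None,fx=2.8,fy=2.8,interpolation=cv2.INTER_CUBIC))
print(r.tip_of("latch_grip","side")[:2])
stepto(tcp(0,-.075,.0955),RT)
E
```

```text
[{'at': [347.1, 224.8], 'conf': 0.71}]
tcp [ 0.5974 -0.0067  0.1712] [-179.99   15.01 -103.91] t 4.4
travel [ 0.0509 -0.0036  0.1811] dr [-0.  0. -0.]
```

View pics/side1.png

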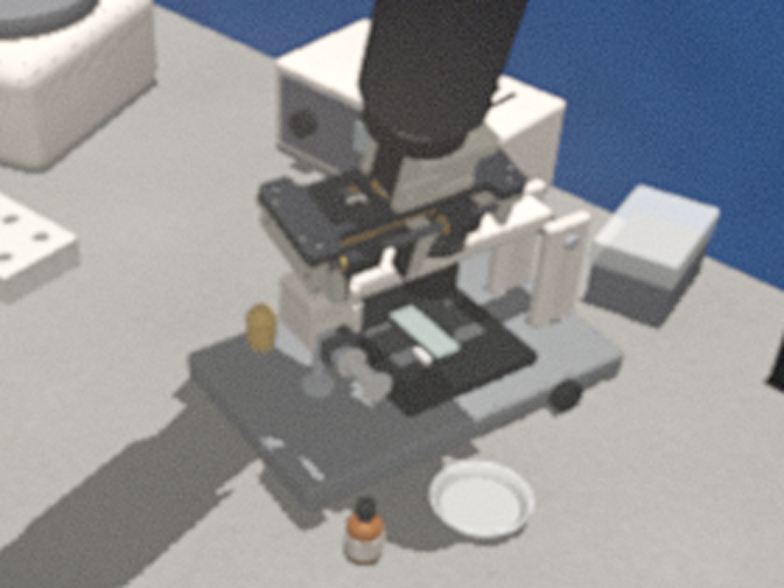

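The crop shows the open fingers above and slightly outboard of the spool, which is at crop (365,370), and nothing is in the way. Going down onto the bar.

Request:
jog_arm(travel=[[0.051, -0.0036, 0.06], [0.051, -0.0036, 0.1], [0.051, -0.0036, 0.14], [0.051, -0.0036, 0.165], [0.051, -0.0036, 0.181], [0.051, -0.0036, 0.181], [0.051, -0.0036, 0.181], [0.051, -0.0036, 0.181], [0.051, -0.0036, 0.181], [0.051, -0.0036, 0.181]], dr=[[0, 0, 0], [0, 0, 0], [0, 0, 0], [0, 0, 0], [0, 0, 0], [0, 0, 0], [0, 0, 0], [0, 0, 0], [0, 0, 0], [0, 0, 0]], claw=[0.6, 0.6, 0.6, 0.6, 0.6, 0.6, 0.6, 0.6, 0.6, 0.6])

```text
time_s: 5.65
tcp_pos: [0.5989, -0.0083, 0.0774]
eef_rot: [-180.0, 15.0, -103.9]
contact_force: [0.7, -0.5, 0.0]
gripper_width: 0.0526
gripper_force: 0.0
```

```bash
python3 - <<'E'
from h import *
c=r.capture("side"); a=c["pixels"][150:300,280:440,::-1]
d=r.capture("top"); b=d["pixels"][150:260,260:377,::-1]
f=lambda i:cv2.resize(i,(400,int(i.shape[0]*400/i.shape[1])),interpolation=cv2.INTER_CUBIC)
a,b=f(a),f(b); h=min(len(a),len(b)); cv2.imwrite("pics/s2.png",np.hstack([a[:h],b[:h]]))
stepto(tcp(0,-.075,.0955),RT); print(r.get_state()["contact_force"])
E
```

```text
tcp [ 0.5988 -0.0083  0.0772] [-179.99   15.01 -103.91] t 5.75
travel [-0.0001 -0.      0.0002] dr [-0.0001  0.     -0.    ]
[0.29779739 0.13363666 0.55340085]
```

View pics/s2.png

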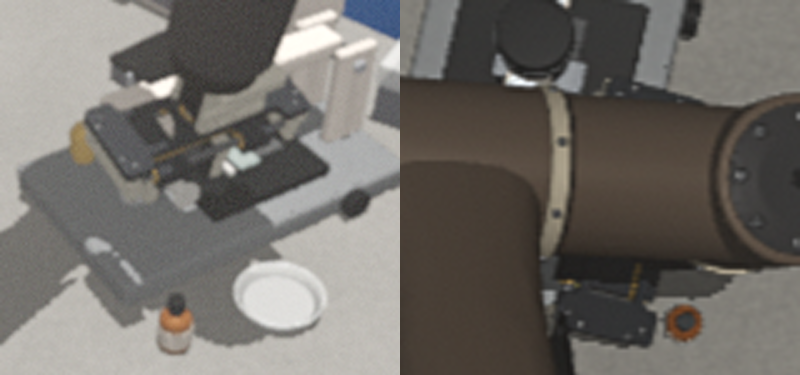

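The spool's outer flange (left crop, about (182,193)) lies between the two fingers. There is no contact force, so I'll close on it.

Request:
jog_arm(travel=[[0, 0, 0], [0, 0, 0], [0, 0, 0], [0, 0, 0], [0, 0, 0], [0, 0, 0], [0, 0, 0], [0, 0, 0], [0, 0, 0], [0, 0, 0]], dr=[[0, 0, 0], [0, 0, 0], [0, 0, 0], [0, 0, 0], [0, 0, 0], [0, 0, 0], [0, 0, 0], [0, 0, 0], [0, 0, 0], [0, 0, 0]], claw=[0.5, 0.45, 0.4, 0.35, 0.3, 0.25, 0.2, 0.15, 0.1, 0.1], newtons=40)

```text
time_s: 7.0
tcp_pos: [0.6001, -0.0084, 0.078]
eef_rot: [-179.8, 15.0, -103.9]
contact_force: [2.8, -1.6, 2.8]
gripper_width: 0.0091
gripper_force: 7.8
```

```bash
python3 - <<'E'
from h import *
s=r.get_state(); print(s["gripper_width"],s["gripper_force"],s["contact_force"],s["moment"],U.inv().apply(s["contact_force"]))
stepto(tcp(0,-.075-.014,.0955),RT)
E
```

```text
0.009130882073698516 7.757447808980942 [ 2.83635524 -1.56421644  2.805928  ] [-0.89033848 -1.19528697 -0.37200734] [ 3.12906543 -0.83703862  2.805928  ]
tcp [ 0.6001 -0.0084  0.078 ] [-179.85   15.02 -103.87] t 7.0
travel [ 0.0277  0.0025 -0.0057] dr [-0.0004  0.0001  0.0001]
```

The width is 9 mm, less than the 16 mm bar, so I need to look before pulling.

```bash
python3 - <<'E'
from h import *
c=r.capture("side"); a=c["pixels"][175:265,290:410,::-1]
cv2.imwrite("pics/s3.png",cv2.resize(a,None,fx=6.5,fy=6.5,interpolation=cv2.INTER_CUBIC))
s=r.get_state(); print(s["gripper_width"],s["gripper_force"],s["contact_force"])
print([ (x["conf"],x["at"]) for x in r.tip_of("latch_grip","side")])
l=(cloud(c,np.ones((480,640),bool))-BALL)@U.as_matrix()
m=(abs(l[:,0])<.02)&(l[:,1]<-.085)&(l[:,1]>-.11)&(l[:,2]>.07)&(l[:,2]<.12)
print(m.sum(),np.round(np.percentile(l[m],[2,50,98],axis=0),4) if m.any() else"")
E
```

```text
0.009061636509090674 7.957361117005348 [ 3.90297609 -1.45338412  2.16657825]
[]
117 [[-0.0187 -0.0933  0.0859]
 [-0.0009 -0.0907  0.1054]
 [ 0.0168 -0.0853  0.119 ]]
```

View pics/s3.png

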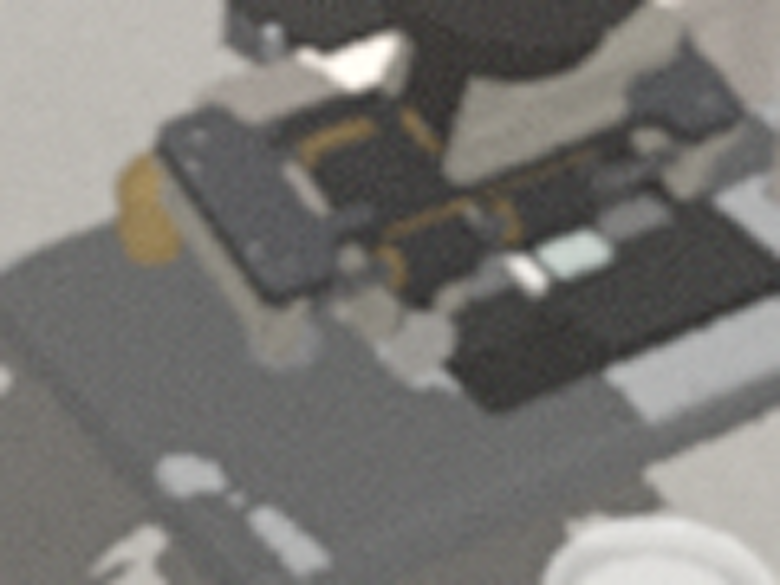

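The near finger, at crop (365,300), sits just inboard of the outer flange at (415,345), so the bar does seem to be between the pads. The measured force is only 8 N because the fingers had almost reached the 0.1 target. I'll command full closure and check whether the width holds.

Request:
jog_arm(travel=[[0, 0, 0], [0, 0, 0], [0, 0, 0], [0, 0, 0], [0, 0, 0], [0, 0, 0], [0, 0, 0], [0, 0, 0], [0, 0, 0], [0, 0, 0]], dr=[[0, 0, 0], [0, 0, 0], [0, 0, 0], [0, 0, 0], [0, 0, 0], [0, 0, 0], [0, 0, 0], [0, 0, 0], [0, 0, 0], [0, 0, 0]], claw=[0.08, 0.06, 0.04, 0.02, 0, 0, 0, 0, 0, 0], newtons=40)

```text
time_s: 8.35
tcp_pos: [0.6006, -0.0084, 0.0799]
eef_rot: [-179.7, 15.1, -103.8]
contact_force: [0.1, -1.8, 17.3]
gripper_width: 0.0005
gripper_force: 8.8
```

```bash
python3 - <<'E'
from h import *
s=r.get_state(); print(s["gripper_width"],s["gripper_force"],s["contact_force"],s["moment"])
print(U.inv().apply(s["contact_force"]),U.inv().apply(s["tcp_pos"]-tcp(0,-.075,.0955)))
E
```

```text
0.00048526858766236453 8.797228932380676 [ 0.08769331 -1.80870537 17.26249704] [ 0.26002697 -0.35920097  0.00961234]
[ 0.51962709 -1.73467372 17.26249704] [0.00173659 0.00028717 0.00277221]
```

The fingers shut fully and the tool is being pushed up, so the bar isn't between the pads. I'll look again with the TCP projected into the image.

```bash
cat >> h.py <<'E'
def proj(c,p):
    q=R.from_euler('xyz',c["attitude"],degrees=True).inv().apply(np.array(p)-c["position"])
    return c["cx"]+c["fx"]*q[0]/-q[2], c["cy"]-c["fy"]*q[1]/-q[2]
E
python3 - <<'E'
from h import *
c=r.capture("side"); s=r.get_state(); u0,v0,k=290,160,7
a=cv2.resize(c["pixels"][v0:v0+85,u0:u0+114,::-1],None,fx=k,fy=k,interpolation=cv2.INTER_CUBIC)
Rn=R.from_euler('xyz',s["eef_rot"],degrees=True)
def mark(p,col):
    u,v=proj(c,p); x=(int((u-u0+.5)*k),int((v-v0+.5)*k)); cv2.drawMarker(a,x,col,0,16,2); return x
print("tcp",mark(s["tcp_pos"],(0,0,255)),"grasp",mark(s["tcp_pos"]-Rn.apply([0,0,.019]),(0,255,0)))
for y in(-.054,-.071,-.088): print(mark(BALL+U.apply([0,y,.0955]),(255,0,0)))
cv2.imwrite("pics/s4.png",a)
l=(cloud(c,np.ones((480,640),bool))-BALL)@U.as_matrix()
for x in np.arange(-.03,.031,.01):
    m=(abs(l[:,0]-x)<.005)&(l[:,1]<-.05)&(l[:,1]>-.11)&(l[:,2]>.05)&(l[:,2]<.16)
    print(round(x,3),m.sum(),np.round(np.percentile(l[m][:,1:],[2,50,98],axis=0),3).tolist() if m.any() else"")
print(s["contact_force"],s["joints"])
E
```

```text
tcp (415, 482) grasp (426, 449)
(387, 424)
(415, 451)
(443, 479)
-0.03 0 
-0.02 25 [[-0.094, 0.112], [-0.084, 0.129], [-0.072, 0.141]]
-0.01 73 [[-0.093, 0.089], [-0.088, 0.105], [-0.052, 0.134]]
0.0 45 [[-0.094, 0.087], [-0.09, 0.104], [-0.053, 0.12]]
0.01 40 [[-0.093, 0.087], [-0.09, 0.104], [-0.085, 0.122]]
0.02 3 [[-0.089, 0.109], [-0.085, 0.11], [-0.085, 0.12]]
0.03 0 
[-0.02524535 -2.01281758 16.70222149] [  7.42570579  18.96420478 -13.6531886  -17.55272562 -52.88064991
 -11.16723027]
```

View pics/s4.png

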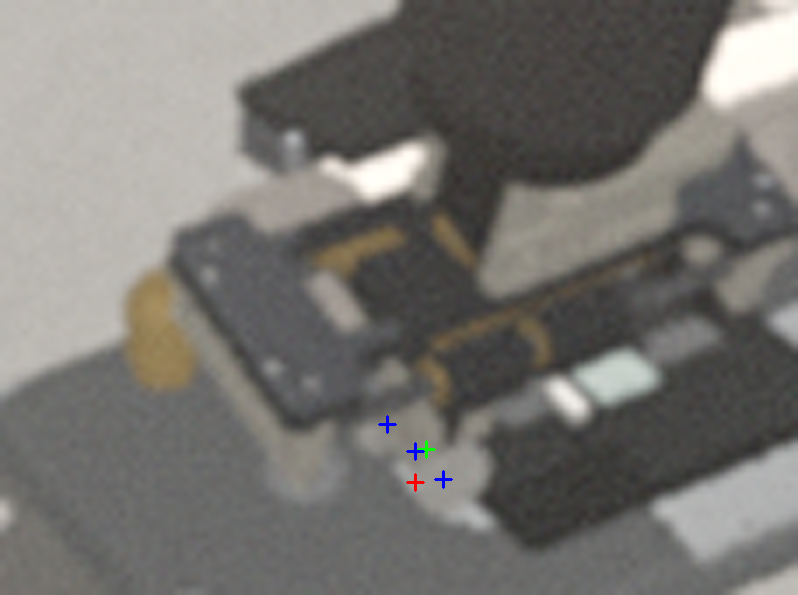

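The bar and flange stay visible at crop (390,430) and (460,470) with no finger in front of them. The finger ends therefore seem to be above the bar, short of the reported TCP. I'll open, back off and measure where the fingertips really are.

Request:
jog_arm(travel=[[0, 0, 0], [0, 0, 0], [0, 0, 0], [0, 0, -0.03], [0, 0, -0.1], [0, 0, -0.2], [0, 0, -0.2], [0, 0, -0.2], [0, 0, -0.2], [0, 0, -0.2]], dr=[[0, 0, 0], [0, 0, 0], [0, 0, 0], [0, 0, 0], [0, 0, 0], [0, 0, 0], [0, 0, 0], [0, 0, 0], [0, 0, 0], [0, 0, 0]], claw=[0.6, 0.6, 0.6, 0.6, 0.6, 0.6, 0.6, 0.6, 0.6, 0.6])

```text
time_s: 9.65
tcp_pos: [0.5921, -0.0332, 0.1727]
eef_rot: [179.9, 15.0, -103.9]
contact_force: [-0.6, 0.5, 0.3]
gripper_width: 0.0525
gripper_force: 0.0
```

```bash
python3 - <<'E'
from h import *
s=r.get_state(); Rn=R.from_euler('xyz',s["eef_rot"],degrees=True); print(s["tcp_pos"],s["gripper_width"],s["contact_force"])
c=r.capture("side"); g=Rn.inv().apply(cloud(c,np.ones((480,640),bool))-s["tcp_pos"])
near=(abs(g[:,0])<.03)&(abs(g[:,1])<.11)&(g[:,2]>-.12)&(g[:,2]<.02)
q=g[near]
for z in np.arange(-.12,.02,.01):
    m=(q[:,2]>=z)&(q[:,2]<z+.01); print(round(z,3),m.sum(),np.round(np.percentile(q[m],[3,50,97],axis=0)[:,:2],3).tolist() if m.any() else "")
k=6;u,v=proj(c,s["tcp_pos"]); u0,v0=int(u)-60,int(v)-55
a=cv2.resize(c["pixels"][v0:v0+95,u0:u0+120,::-1],None,fx=k,fy=k,interpolation=cv2.INTER_CUBIC)
for y in(-.026,0,.026):
    for z in (0,-.019,-.066):
        x=proj(c,s["tcp_pos"]+Rn.apply([0,y,z])); p=(int((x[0]-u0+.5)*k),int((x[1]-v0+.5)*k)); print(y,z,p); cv2.drawMarker(a,p,(0,0,255) if z==0 else (0,255,0),0,14,2)
cv2.imwrite("pics/s5.png",a)
E
```

```text
[ 0.59206393 -0.03324284  0.17274681] 0.05247007778341757 [-0.62999234  0.51237535  0.27884266]
-0.12 366 [[-0.026, -0.058], [0.019, 0.037], [0.029, 0.095]]
-0.11 174 [[-0.027, -0.081], [0.026, 0.001], [0.03, 0.089]]
-0.1 91 [[-0.027, -0.081], [0.008, 0.087], [0.03, 0.089]]
-0.09 12 [[-0.002, -0.031], [0.003, -0.03], [0.009, -0.027]]
-0.08 20 [[-0.011, -0.037], [-0.004, -0.029], [0.009, 0.005]]
-0.07 41 [[-0.011, -0.043], [0.008, -0.028], [0.01, 0.045]]
-0.06 51 [[-0.003, -0.041], [0.007, -0.027], [0.009, 0.044]]
-0.05 62 [[-0.008, -0.039], [0.007, -0.026], [0.01, 0.043]]
-0.04 63 [[-0.009, -0.042], [0.006, -0.026], [0.009, 0.042]]
-0.03 13 [[-0.012, -0.029], [-0.001, -0.027], [0.007, 0.037]]
-0.02 0 
-0.01 0 
-0.0 0 
0.01 0 
-0.026 0 (422, 315)
-0.026 -0.019 (434, 282)
-0.026 -0.066 (463, 196)
0 0 (365, 337)
0 -0.019 (376, 304)
0 -0.066 (403, 218)
0.026 0 (307, 359)
0.026 -0.019 (317, 326)
0.026 -0.066 (342, 240)
```

View pics/s5.png

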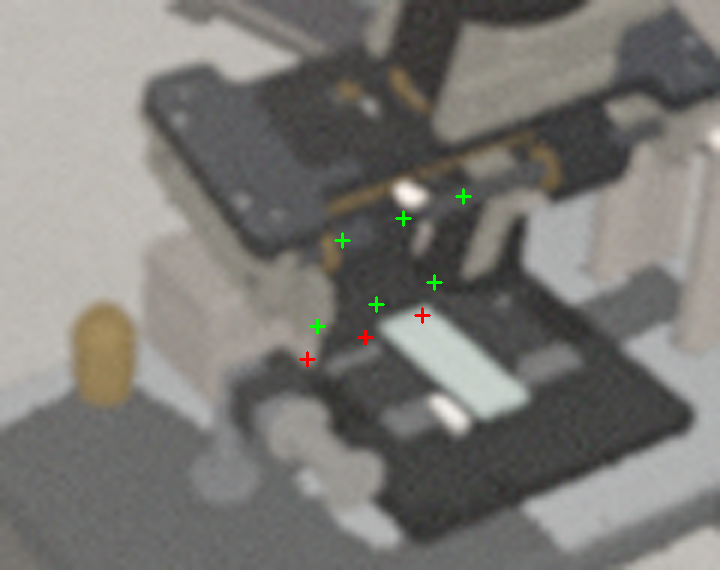

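The fingers end at tool z of about -0.027, so the true fingertips are about 26 mm short of the reported TCP. The red markers float clear of the finger ends at about (310,320) and (480,275). I'll correct for that offset and go down again.

```bash
sed -i 's/+.019\*ZL/+.045*ZL/' h.py; python3 - <<'E'
from h import *
stepto(tcp(.0015,-.074,.0955),RT); print(tcp(.0015,-.074,.0955))
E
```

```text
tcp [ 0.5922 -0.0332  0.1729] [ 179.92   14.98 -103.92] t 9.7
travel [-0.0025 -0.0043  0.2508] dr [ 0.0002 -0.0001 -0.0001]
[ 0.6021771  -0.00108757  0.05203334]
```

Request:
jog_arm(travel=[[-0.0025, -0.0043, 0.08], [-0.0025, -0.0043, 0.13], [-0.0025, -0.0043, 0.17], [-0.0025, -0.0043, 0.2], [-0.0025, -0.0043, 0.22], [-0.0025, -0.0043, 0.235], [-0.0025, -0.0043, 0.25], [-0.0025, -0.0043, 0.25], [-0.0025, -0.0043, 0.25], [-0.0025, -0.0043, 0.25]], dr=[[0, 0, 0], [0, 0, 0], [0, 0, 0], [0, 0, 0], [0, 0, 0], [0, 0, 0], [0, 0, 0], [0, 0, 0], [0, 0, 0], [0, 0, 0]], claw=[0.6, 0.6, 0.6, 0.6, 0.6, 0.6, 0.6, 0.6, 0.6, 0.6])

```text
time_s: 10.95
tcp_pos: [0.603, -0.0014, 0.0538]
eef_rot: [-179.9, 15.0, -103.9]
contact_force: [-0.2, -0.3, 0.4]
gripper_width: 0.0523
gripper_force: 0.0
```

```bash
python3 - <<'E'
from h import *
s=r.get_state(); print(s["contact_force"],s["moment"]); stepto(tcp(.0015,-.074,.0955),RT)
E
```

```text
[-0.23195014 -0.3193628   0.36669491] [-0.77400011  0.07559582 -0.03719823]
tcp [ 0.603  -0.0014  0.0538] [-179.95   15.02 -103.9 ] t 10.95
travel [0.0007 0.0018 0.0034] dr [-0.0002  0.0001 -0.    ]
```

No contact. Closing now.

Request:
jog_arm(travel=[[0, 0, 0.003], [0, 0, 0.003], [0, 0, 0.003], [0, 0, 0.003], [0, 0, 0.003], [0, 0, 0.003], [0, 0, 0.003], [0, 0, 0.003], [0, 0, 0.003], [0, 0, 0.003]], dr=[[0, 0, 0], [0, 0, 0], [0, 0, 0], [0, 0, 0], [0, 0, 0], [0, 0, 0], [0, 0, 0], [0, 0, 0], [0, 0, 0], [0, 0, 0]], claw=[0.5, 0.4, 0.3, 0.2, 0.1, 0, 0, 0, 0, 0], newtons=40)

```text
time_s: 12.2
tcp_pos: [0.6024, -0.0009, 0.0518]
eef_rot: [180.0, 15.0, -103.9]
contact_force: [-4.8, 1.3, 1.6]
gripper_width: 0.0146
gripper_force: 40.0
```

```bash
python3 - <<'E'
from h import *
s=r.get_state(); print(s["gripper_width"],s["gripper_force"],U.inv().apply(s["contact_force"]),s["moment"]); stepto(tcp(.0015,-.074,.0955),RT)
p=s["tcp_pos"]
print("pull 14mm"); stepto(p+U.apply([0,-.014,0]),R.from_euler('xyz',s["eef_rot"],degrees=True))
E
```

```text
0.01458494275163426 39.99706149101257 [-4.96139273  0.10430547  1.565068  ] [-0.08180092  1.68528003  0.49019455]
tcp [ 0.6024 -0.0009  0.0518] [ 179.96   15.   -103.92] t 12.2
travel [ 0.0004  0.0004 -0.0007] dr [ 0.0001  0.     -0.    ]
pull 14mm
tcp [ 0.6024 -0.0009  0.0518] [ 179.96   15.   -103.92] t 12.2
travel [ 0.027  -0.     -0.0072] dr [0. 0. 0.]
```

Request:
jog_arm(travel=[[0.003, 0.001, -0.0008], [0.007, 0.002, -0.0018], [0.011, 0.002, -0.0029], [0.015, 0.002, -0.004], [0.019, 0.002, -0.005], [0.023, 0.002, -0.006], [0.027, 0.002, -0.0072], [0.027, 0.002, -0.0072], [0.027, 0.002, -0.0072], [0.027, 0.002, -0.0072]], dr=[[0, 0, 0], [0, 0, 0], [0, 0, 0], [0, 0, 0], [0, 0, 0], [0, 0, 0], [0, 0, 0], [0, 0, 0], [0, 0, 0], [0, 0, 0]], claw=[0, 0, 0, 0, 0, 0, 0, 0, 0, 0], newtons=40)

```text
time_s: 13.45
tcp_pos: [0.5994, -0.013, 0.0519]
eef_rot: [-179.9, 15.1, -103.9]
contact_force: [-0.4, 7.5, -0.9]
gripper_width: 0.0147
gripper_force: 40.0
```

```bash
python3 - <<'E'
from h import *
s=r.get_state(); print(s["gripper_width"],s["gripper_force"],"F",U.inv().apply(s["contact_force"]),"moved",U.inv().apply(s["tcp_pos"]-[.6024,-.0009,.0518]))
c=r.capture("side"); l=(cloud(c,np.ones((480,640),bool))-BALL)@U.as_matrix()
m=(abs(l[:,0])<.014)&(l[:,1]<-.07)&(l[:,1]>-.13)&(l[:,2]>.075)&(l[:,2]<.115)
print("flange min y",np.percentile(l[m][:,1],[1,5,20,50]))
Rn=R.from_euler('xyz',s["eef_rot"],degrees=True)
for th in(.1,.2,.3,.42):
    a=.25*np.cos(th)+.0295*np.sin(th); z=.25*np.sin(th)-.0295*np.cos(th)
    print(th,np.round(Rn.inv().apply(U.apply([.25-a,0,z+.0295]))/.5,4))
E
```

```text
0.01471155745867082 39.99490678310394 F [-2.15517587  7.20185525 -0.90882194] moved [ 2.05142673e-05 -1.24590525e-02  9.62950205e-05]
flange min y [-0.10679488 -0.10571005 -0.10454204 -0.10340148]
0.1 [-0.0131  0.0033 -0.0485]
0.2 [-0.0262  0.0016 -0.097 ]
0.3 [-0.0392 -0.0051 -0.1452]
0.42 [-0.0545 -0.0197 -0.2018]
```

Latch is about 12.8 mm out (spring force 7.2 N, flange moved to match), so the bolt is clear. I'm lifting along the hinge arc with 1.5 mm of extra pull.

Request:
jog_arm(travel=[[0.003, 0.0, -0.0008], [-0.0005, 0.0015, -0.0138], [-0.0036, 0.0023, -0.025], [-0.0068, 0.0029, -0.037], [-0.01, 0.0033, -0.0493], [-0.0127, 0.0035, -0.059], [-0.0153, 0.0034, -0.0687], [-0.018, 0.003, -0.0784], [-0.0206, 0.0025, -0.088], [-0.0232, 0.0018, -0.0978]], dr=[[0, 0, 0], [0, 0, 0], [0, 0, 0], [0, 0, 0], [0, 0, 0], [0, 0, 0], [0, 0, 0], [0, 0, 0], [0, 0, 0], [0, 0, 0]], claw=[0, 0, 0, 0, 0, 0, 0, 0, 0, 0], newtons=40)

```text
time_s: 14.75
tcp_pos: [0.598, -0.0141, 0.1015]
eef_rot: [-180.0, 15.1, -103.9]
contact_force: [2.4, 6.8, -6.3]
gripper_width: 0.0148
gripper_force: 40.0
```

```bash
python3 - <<'E'
from h import *
s=r.get_state(); print(s["gripper_width"],s["gripper_force"],"F",U.inv().apply(s["contact_force"]),"moved",U.inv().apply(s["tcp_pos"]-[.6024,-.0009,.0518]))
c=r.capture("side"); l=(cloud(c,np.ones((480,640),bool))-BALL)@U.as_matrix()
m=(l[:,0]<.0)&(l[:,0]>-.04)&(abs(l[:,1])<.024)&(l[:,2]>.12)&(l[:,2]<.24)
print("nose z",np.percentile(l[m][:,2],[5,50,95,99]) if m.any() else 0)
E
```

```text
0.014819970186693744 39.96297597885132 F [ 0.70128544  7.15526308 -6.29688788] moved [-0.00110337 -0.01388849  0.04967637]
nose z [0.17563982 0.1961891  0.20329735 0.20402819]
```

Nose is up about 50 mm with the latch still pulled. Continuing the rest of the arc.

Request:
jog_arm(travel=[[-0.0036, -0.0013, -0.0133], [-0.0072, -0.003, -0.0265], [-0.0107, -0.0052, -0.0398], [-0.0143, -0.0077, -0.053], [-0.0178, -0.0105, -0.066], [-0.0213, -0.0138, -0.079], [-0.0248, -0.0174, -0.092], [-0.0283, -0.0213, -0.1048], [-0.0283, -0.0213, -0.1048], [-0.0283, -0.0213, -0.1048]], dr=[[0, 0, 0], [0, 0, 0], [0, 0, 0], [0, 0, 0], [0, 0, 0], [0, 0, 0], [0, 0, 0], [0, 0, 0], [0, 0, 0], [0, 0, 0]], claw=[0, 0, 0, 0, 0, 0, 0, 0, 0, 0], newtons=40)

```text
time_s: 16.05
tcp_pos: [0.6073, -0.0162, 0.1553]
eef_rot: [179.9, 15.1, -103.9]
contact_force: [-0.9, 8.4, -3.8]
gripper_width: 0.0148
gripper_force: 40.0
```

```bash
python3 - <<'E'
from h import *
s=r.get_state(); print(s["gripper_width"],s["gripper_force"],"F",U.inv().apply(s["contact_force"]),"moved",U.inv().apply(s["tcp_pos"]-[.6024,-.0009,.0518]),abs(s["qd"]).max())
c=r.capture("side"); l=(cloud(c,np.ones((480,640),bool))-BALL)@U.as_matrix()
m=(l[:,0]<.04)&(l[:,0]>-.04)&(abs(l[:,1])<.02)&(l[:,2]>.12)&(l[:,2]<.28)
for x in np.arange(-.03,.04,.01):
    k=m&(abs(l[:,0]-x)<.005); print(round(x,2),k.sum(),np.round(np.percentile(l[k][:,2],[50,95]),3) if k.any() else"")
cv2.imwrite("pics/s6.png",cv2.resize(c["pixels"][100:300,240:507,::-1],None,fx=2.9,fy=2.9,interpolation=cv2.INTER_CUBIC))
E
```

```text
0.014793886549845741 39.962748885154724 F [-2.93659594  7.97518416 -3.81457161] moved [ 0.00841165 -0.01370426  0.10350488] 0.11291339249258613
-0.03 0 
-0.02 0 
-0.01 31 [0.124 0.127]
0.0 134 [0.24  0.253]
0.01 48 [0.255 0.257]
0.02 26 [0.252 0.254]
0.03 25 [0.248 0.25 ]
0.04 10 [0.245 0.246]
```

View pics/s6.png

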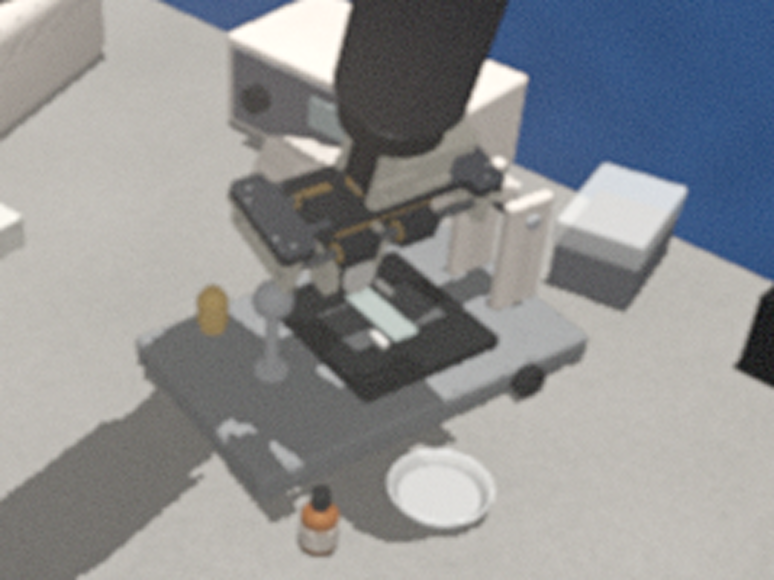

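The ball stands exposed at crop (272,300), the nose is held up with its top centre at about 0.249 m (99 mm above rest), and the objective, dish and oil bottle are undisturbed. The arm is still, with a 40 N grip, so I'm handing in.

```bash
python3 -c "
from plant import r
print(r.close_job())"
```

```text
the job is handed in; nothing more can be done
None
```

The job is handed in: I pulled the latch about 13 mm and lifted the condenser arm off its ball, and the gripper is holding the nose still by the latch handle, about 10 cm above where it rested. My first grasp missed because the fingertips end about 26 mm short of the reported TCP, and the closed fingers pressed down with about 17 N, apparently on the handle, before I corrected it.

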